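# Clamp a carving blank with the bench's cam clamp

## Robot

A 6-joint arm with a two-finger parallel gripper is mounted at the origin on the work surface. World frame = base frame: x ahead of the robot, y to its left, z up, the work surface at z = 0. Lengths are in m, angles in degrees, forces in N, time in s.
With the tool pointing down it reaches from about 0.4 to 0.925 m from the base axis. Payload 3.4 kg.
Tool frame: the origin (TCP) lies at the very end of the fingers, on their centre line; the grasp point (between the pads) lies 19 mm behind it (manip.grip_point_offset is the distance from the TCP to the grasp point, in m); z points along the fingers, y is the line along which they close (so a half turn about z gives the same grasp; the last joint's range is limited). The gripper opens to 85 mm and grips with 20 to 120 N. Pads are 22 mm wide; open, the fingers measure 114 mm over their backs; the gripper's body (76 mm by 85 mm) begins 54 mm behind the grasp point. The pads swing forward as they close: fully open they stand 13 mm farther back than shut.
Start: joints at [-70.273, 17.578, 86.31, -0, 76.112, -4.211], TCP at [0.233, -0.526, 0.231] pointing down, gripper open.
Joint ranges: [-179.03, 179.03], [-60, 130.46], [8.19, 133.38], [-81.62, 261.62], [5.75, 156.47], [-153.77, 153.77]. Speed limits (degrees/s): [147.25, 147.25, 180, 180, 180, 180].

## Interface

Orientations are given as a 3x3 rotation matrix whose columns are the frame's x, y, z axes.
In Python, from workcell import manip gives the robot as it stands.
- The arm moves only by the tool move_arm, never from a script. Its argument "moves" is a list of rows, each a list of 7 numbers: the closure, from -1 (fully open) to 1 (shut), then the shift along the tool's x, y, z in mm, then the turn, a rotation vector about the tool's x, y, z in rad. In form: [[fingers, x, y, z, ax, ay, az], ...]. A call has exactly 5 rows; each row shifts and turns the commanded pose from where the row before left it, along the tool's axes as they then stand; what a row does not reach is not made up. A row lasts 1/10 s, in which the tool goes at most 50 mm and 8.59 degrees, less where a joint would pass 70% of its speed; a pose out of reach is approached as far as the arm can. A call with a gripper value outside its range is refused whole. The fingers move at their own pace and stop on an object; the grip force is fixed at half the most. Time passes only in rows, so rows that do not move let the fingers close, or fill a call up. It gives the time, the measured TCP pose, the force, the opening and the grip force at its end, in the units of the state.
- manip.get_obs(): the state, without advancing time (a new reading comes with each control period).
- manip.camera(name): name is "scene" or "side" or "wrist"; returns a dict with "image" (420x560x3 uint8, red, green, blue), "z_map" (420x560 float32, m along the optical axis (not along the pixel's ray), 0 where there is no reading), "camera_matrix" (3x3 intrinsics, pixels), "xyz" and "rotation" of the camera in the world; the wrist camera has in their place "tool_from_camera" (4x4, takes a point from camera to tool coordinates, whose origin is the TCP and whose axes are the flange's). Camera axes: x right, y up, looking along -z (the intrinsics and any distortion apply to the point x, -y, -z); pixel columns grow to the right and rows downward; lengths in m; the calibration is good to about 2 mm. A picture is of the moment at which its call begins: read the wrist's pose just before it.
- manip.close_job(): hands the job in; it is judged then, once.
The state is a dict: "time": time; "joint_pos": joint angles; "joint_velocities": joint speeds; "joint_efforts": joint torques, N m; "tcp_pos": TCP position; "ee_rot": TCP orientation; "ft_force": force on the tool from outside, world axes, zero at the start; "ft_torque": the same for the moment, N m; "gripper_width": finger opening in m; "gripper_force": force on a finger pad.
Only numpy, scipy, OpenCV 4.12 (cv2) and the standard library are available. Lean on these libraries where they do the work, as an engineer would, in place of code of your own. Each camera call takes 0.05 s, during which the arm holds its last target. There are 200 camera calls.

## Task

Lay the roughed-out bird blank flat in the bed of the cam clamp, lengthwise between the fence and the jaw, and let go of it. Then crank the red handle counter-clockwise (seen from above) until the cam's follower rests in the flat dwell, so that the jaw stays clamped when you let go; do not force the cam up past the dwell, which would crush the soft wood, and leave the other things on the bench where they are.

Things in the scene. Friction and masses are not known exactly. Their poses are not given: they have to be found in the camera images.
- blank: The workpiece: a bird roughed out of cream-coloured wood, about 100 g. Body 42 mm wide (its x), 90 mm long (its y), 40 mm high, with a small raised head 22 x 34 x 12 mm on top towards its +y end. Origin at the centre of its underside. It may lie either way round in the clamp.
- clamp: Cam clamp screwed to the bench: plywood base 120 mm (x) by 300 mm (y, -190 to +110 mm), 15 mm thick; origin at bench height. At the +y end a fixed wooden fence, 90 mm wide, top 55 mm above the bench, face at y = +68 mm; at the -y end crank and cam. Two 5 mm high strips, inner faces 28 mm either side of the centre line (x = 0), flank the bed. The jaw moves along y.
- bed (a point): Centre of the bed on which the blank lies, on top of the plywood (15 mm above the bench), midway between the fence and the open jaw: the opening is 102 mm long along the clamp's y, 6 mm to spare at each end of the blank. Same axes as the clamp.
- jaw: Wooden jaw, 60 mm wide, top 51 mm above the bench; origin on its pushing face, at bench height; it pushes to the clamp's +y. The cam follower carries it through a preloaded spring: once it meets the blank it stops while the follower goes on, so it does not show how far the follower has come. Rightly clamped it presses with about 16 N; more than 24 N crushes the wood.
- crank_axis (a point): Point on the crank's vertical axis, 98 mm above the bench. The steel cam under the crank is keyed to it at an unmeasured angle that differs each time. Turning counter-clockwise, the follower's roller runs on the cam's round (jaw open), up a 1.1 rad rise, along the 0.35 rad flat dwell, then the cam climbs steeply again. The rise begins anywhere from 0.3 to 1.7 rad of the crank joint.
- handle_grip (a point): Middle of the crank's upright black handle, 98 mm above the bench: a freely spinning sleeve 22 mm in diameter and 48 mm tall (72 to 120 mm above the bench), 55 mm from the crank axis. The red crank arm below it has its top 71 mm above the bench; the blank in the bed reaches 67 mm.
- crank (a joint): Crank angle, rad, growing counter-clockwise from above; stops at -0.3 and 3.4. Force along the handle's path: about 1 N on the round, about 3 N on the first 0.6 rad of the rise, then the jaw grips and it goes from 4 to about 9 N; it falls to about 1 N of friction in the dwell, then 15 N and more beyond. Let go on the rise, the crank is driven back and the jaw opens; in the dwell it stays.
- mallet: Bystander: round wooden mallet, 110 mm head 72 mm across, lying on its side; to be left alone.
- chisel_wide: Bystander: carving chisel with a black 30 mm blade, lying; to be left alone.
- chisel_narrow: Bystander: carving chisel with a black 16 mm blade, lying; to be left alone.
- offcut: Bystander: plain pale offcut 110 x 50 x 32 mm with dark bark on top; to be left alone.
- wedge: Bystander: small stepped brown hardwood offcut, 90 x 30 x 27 mm; to be left alone.
- spoon: Bystander: finished wooden spoon, 190 mm long; to be left alone.
- brush: Bystander: bench brush; to be left alone.

How it is judged:
By the outcome, as a careful person would: the job done as asked, in the order asked, and still so for the second after the job is handed in, with the robot touching nothing.
It also fails if it takes over 72 s, if anything falls off the work surface, if the arm or the gripper's body presses on something with over 40 N, if the wrist force passes 120 N, or if a joint passes its speed limit or range.

## Working session

There is one attempt and no reset: what is moved stays moved. The work goes in short steps, Python scripts to look and compute and a tool call to move; the robot and the scene stay as the last step left them, time stands still between calls to the robot, and variables do not carry over. Pictures are saved under pics/ and viewed, at most 10 in all, crops included, and the job is handed in when it is done.

Besides the shell and the picture viewer there is one more tool, called as name(argument=value, ...), one argument or row to a line, values as JSON. move_arm: Moves the arm, as the interface text tells. Its arguments: {"type":"object","properties":{"moves":{"type":"array","items":{"type":"array","items":{"type":"number"}}}},"required":["moves"]}

```bash
mkdir -p pics; python3 - <<'E'
from workcell import manip
import numpy as np,cv2
for n in("scene","side"):
    c=manip.camera(n); np.savez(n+'.npz',**{k:v for k,v in c.items()})
    cv2.imwrite(f'pics/{n}0.png',c['image'][:,:,::-1]); print(n,c['xyz'],c['rotation'],c['camera_matrix'],[k for k in c])
o=manip.get_obs(); print(o)
E
```

```text
scene [ 1.24264576 -0.69651672  1.05897026] [[ 0.75559783 -0.4650816   0.4612711 ]
 [ 0.65493456  0.52401719 -0.54448756]
 [ 0.01151716  0.71351601  0.70054426]] [[446.81598557   0.         277.79880599]
 [  0.         446.81598557 207.80783944]
 [  0.           0.           1.        ]] ['image', 'z_map', 'camera_matrix', 'xyz', 'rotation']
side [0.18241953 0.6893197  0.81764741] [[-0.85407276  0.3371035  -0.39613249]
 [-0.51968615 -0.58529202  0.62238217]
 [-0.02204597  0.73742422  0.67506999]] [[401.5936353    0.         279.43412512]
 [  0.         401.5936353  209.39596493]
 [  0.           0.           1.        ]] ['image', 'z_map', 'camera_matrix', 'xyz', 'rotation']
{'time': 0.1, 'joint_pos': array([-7.02737657e+01,  1.76181397e+01,  8.63762571e+01,  1.36627171e-04,
        7.61107951e+01, -4.20971494e+00]), 'joint_velocities': array([-0.03431813, -0.12537629, -0.1790556 , -0.08859998,  0.02220317,
       -0.00410361]), 'joint_efforts': array([ 2.98432751e-04, -4.58530855e+01, -2.52609354e+01, -2.99054584e-06,
        5.60551693e-03,  2.39997206e-05]), 'tcp_pos': array([ 0.23306727, -0.52496386,  0.23047247]), 'ee_rot': array([[ 9.13999851e-01,  4.05714050e-01, -6.17500370e-04],
       [ 4.05714496e-01, -9.13998226e-01,  1.72898501e-03],
       [ 1.37079267e-04, -1.83082089e-03, -9.99998315e-01]]), 'ft_force': array([-0.19132181,  0.10919547, -0.09289377]), 'ft_torque': array([0.00429486, 0.04298358, 0.01671965]), 'gripper_force': 0.0, 'gripper_width': 0.08587572750006715}
```

View pics/scene0.png

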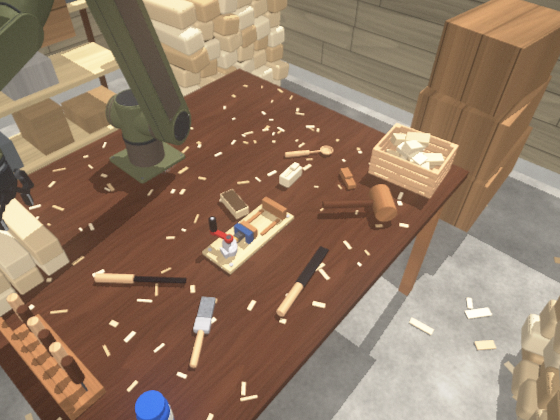

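View pics/side0.png

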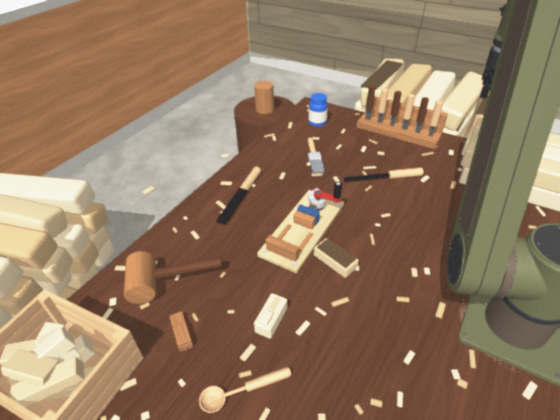

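The scene view shows the blank at about (291,175), the clamp from (215,250) to (285,205) and the black handle at about (212,222). In the side view the blank is at (271,315) and the handle at (337,189). Next I'll get positions from the depth maps.

```bash
cat > h.py <<'E'
import numpy as np,cv2
def cloud(c,R=None,t=None):
    z=c['z_map'];K=c['camera_matrix'];v,u=np.mgrid[:z.shape[0],:z.shape[1]]
    P=np.stack([(u-K[0,2])/K[0,0]*z,-(v-K[1,2])/K[1,1]*z,-z],-1)
    R=c['rotation'] if R is None else R; t=c['xyz'] if t is None else t
    return P@R.T+t
def rect(p):
    (c,s,a)=cv2.minAreaRect((p*1000).astype(np.float32)); return np.round(c,1),np.round(s,1),round(a,1)
E
python3 - <<'E'
from h import *
for n,seed in(("scene",(291,175)),("side",(271,315))):
    c=np.load(n+'.npz');P=cloud(c);im=c['image'].astype(int);h=P[...,2]
    print(n,'table z',np.median(h[150:300,150:400]))
    # blank
    m=((h>0.008)&(h<0.08)&(c['z_map']>0)).astype(np.uint8)
    k,l=cv2.connectedComponents(m); L=l[seed[1],seed[0]]; p=P[l==L]
    print('blank',rect(p[:,:2]),p[:,2].max(),len(p)); 
    q=p[(p[:,2]>.034)&(p[:,2]<.044)];print(' body top',rect(q[:,:2])); q=p[p[:,2]>.047];print(' head',rect(q[:,:2]),q[:,:2].mean(0))
    s=(235,265) if n=="scene" else (275,258)
    r=P[s[1],s[0]]; print('clamp seed',r)
    # handle: black, z .07-.125
    near=np.linalg.norm(P[...,:2]-P[(222,189)[n=="side"],(212,337)[n=="side"],:2],axis=-1)<.06
    hm=near&(h>.075)&(h<.13)&(im.max(-1)<70); q=P[hm]; print('handle',q.mean(0),q.min(0),q.max(0),len(q))
    red=near|True; red=(im[...,0]>120)&(im[...,1]<60)&(im[...,2]<60)&(h>.03)&(h<.13);q=P[red];print('red',len(q),rect(q[:,:2]),q[:,2].mean(),q[:,2].max())
    cl=(h>.010)&(h<.019)&(np.linalg.norm(P[...,:2]-r[:2],axis=-1)<.35)&(im[...,0]>150)
    k,l,st,_=cv2.connectedComponentsWithStats(cl.astype(np.uint8)); i=1+st[1:,4].argmax(); print('base',rect(P[l==i][:,:2]),st[i,4])
E
python3 - <<'E'
import cv2
a=cv2.imread('pics/scene0.png')[150:280,180:320];b=cv2.imread('pics/side0.png')[170:350,230:370]
a=cv2.resize(a,(400,371),interpolation=2);b=cv2.resize(b,(400,514),interpolation=2)
import numpy as np
o=np.zeros((514,800,3),'uint8');o[:371,:400]=a;o[:,400:]=b;cv2.imwrite('pics/crop0.png',o)
E
```

```text
scene table z 0.0005185438205822512
blank (array([481.3, 264.9]), array([45.1, 94.4]), 5.2) 0.05593586632678993 330
 body top (array([481.4, 264.8]), array([45., 94.]), 4.9)
 head (array([482.6, 280.8]), array([19. , 58.6]), 9.0) [0.48034267 0.28758512]
clamp seed [ 0.61770377 -0.14991945  0.01373278]
handle [ 0.51448967 -0.13212408  0.09678087] [ 0.50802776 -0.13831363  0.07537409] [ 0.51977436 -0.12299485  0.11734801] 57
red 1 (array([ 512.6, -133.1]), array([0., 0.]), 0.0) 0.06784065425433572 0.06784065425433572
base (array([560.9, -29.7]), array([123.9, 301.1]), 1.4) 1563
side table z -0.001331247824755022
blank (array([481.4, 269.9]), array([42.8, 91.3]), 5.8) 0.05333930252688013 853
 body top (array([481.8, 269.6]), array([42.2, 90.6]), 5.7)
 head (array([478.7, 293.6]), array([21.6, 33.8]), 7.8) [0.47852355 0.29409148]
clamp seed [0.56653325 0.11455809 0.01303906]
handle [ 0.50563804 -0.11929156  0.09914742] [ 0.4983883  -0.12766387  0.07707099] [ 0.51647623 -0.11526957  0.11921916] 82
red 11 (array([ 525.8, -117.9]), array([59.8,  7.1]), 10.0) 0.06807973246541937 0.07407552244920268
base (array([560.5, -25.5]), array([120.6, 298.9]), 1.1) 1892
```

View pics/crop0.png

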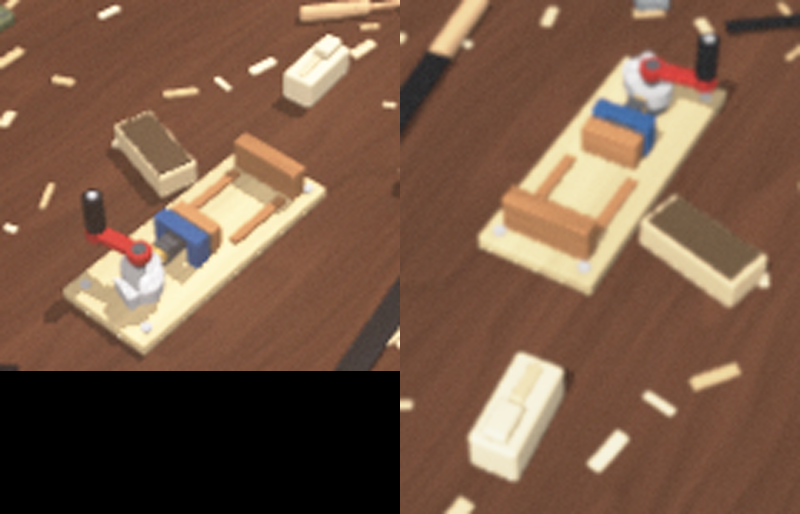

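```bash
cat > plan.py <<'E'
# plan.go([(x,y,z mm, phi deg, rows)], closure): rows of tool-frame deltas from the measured pose; phi = heading of tool x, tool pointing down
import numpy as np
from scipy.spatial.transform import Rotation as Ro
from workcell import manip
def go(wps,f=-1,start=None):
    o=manip.get_obs()
    if start is None: p=o['tcp_pos']*1000; R=o['ee_rot']
    else: p=np.array(start[:3],float);R=D(start[3])
    rows=[]
    for x,y,z,phi,n in wps:
        T=np.array([x,y,z],float);G=D(phi)
        dr=Ro.from_matrix(R.T@G).as_rotvec()
        p0=p
        for i in range(n):
            d=R.T@(T-p0)/n; w=dr/n
            rows.append([f]+[round(v,1) for v in d]+[round(v,4) for v in w]); R=R@Ro.from_rotvec(w).as_matrix()
        p=T
    while len(rows)%5: rows.append([f,0,0,0,0,0,0])
    for i in range(0,len(rows),5): print(str([[float(v) for v in r] for r in rows[i:i+5]]).replace('.0,',',').replace('.0]',']'))
def D(phi):
    a=np.radians(phi);c,s=np.cos(a),np.sin(a); return np.array([[c,s,0],[s,-c,0],[0,0,-1.]])
E
python3 -c "
import plan
plan.go([(400,-300,270,50,8),(530,-70,290,91.2,7),(530,-70,290,91.2,5)])"
```

```text
[[-1, 30.5, -17.2, -4.9, -0.0002, -0.0001, -0.0569], [-1, 31.4, -15.5, -4.9, -0.0002, -0.0001, -0.0569], [-1, 32.2, -13.7, -4.9, -0.0002, -0.0001, -0.0569], [-1, 33, -11.8, -4.9, -0.0002, -0.0001, -0.0569], [-1, 33.6, -9.9, -4.9, -0.0002, -0.0001, -0.0569]]
[[-1, 34.1, -8, -4.9, -0.0002, -0.0001, -0.0569], [-1, 34.5, -6, -4.9, -0.0002, -0.0001, -0.0569], [-1, 34.8, -4.1, -4.9, -0.0002, -0.0001, -0.0569], [-1, 37.1, -6.9, -2.9, -0, 0, -0.1027], [-1, 37.6, -3.1, -2.9, -0, 0, -0.1027]]
[[-1, 37.7, 0.8, -2.9, -0, 0, -0.1027], [-1, 37.5, 4.7, -2.9, -0, 0, -0.1027], [-1, 36.8, 8.5, -2.9, -0, 0, -0.1027], [-1, 35.7, 12.2, -2.9, -0, 0, -0.1027], [-1, 34.3, 15.8, -2.9, -0, 0, -0.1027]]
[[-1, 0, 0, 0, 0, -0, -0], [-1, 0, 0, 0, 0, -0, -0], [-1, 0, 0, 0, 0, -0, -0], [-1, 0, 0, 0, 0, -0, -0], [-1, 0, 0, 0, 0, -0, -0]]
```

move_arm(
  moves=[
    [-1,30.5,-17.2,-4.9,0,0,-0.057],
    [-1,31.4,-15.5,-4.9,0,0,-0.057],
    [-1,32.2,-13.7,-4.9,0,0,-0.057],
    [-1,33,-11.8,-4.9,0,0,-0.057],
    [-1,33.6,-9.9,-4.9,0,0,-0.057],
  ],
)

```text
time: 0.6
tcp_pos: [0.338, -0.3835, 0.2556]
ee_rot: [[0.762, 0.648, -0.001], [0.648, -0.762, 0.001], [0.0, -0.001, -1.0]]
ft_force: [-0.5, -1.1, 0.5]
gripper_width: 0.0856
gripper_force: 0.0
```

move_arm(
  moves=[
    [-1,34.1,-8,-4.9,0,0,-0.057],
    [-1,34.5,-6,-4.9,0,0,-0.057],
    [-1,34.8,-4.1,-4.9,0,0,-0.057],
    [-1,37.1,-6.9,-2.9,0,0,-0.103],
    [-1,37.6,-3.1,-2.9,0,0,-0.103],
  ],
)

```text
time: 1.1
tcp_pos: [0.4376, -0.2333, 0.2761]
ee_rot: [[0.468, 0.884, -0.0], [0.884, -0.468, 0.0], [0.0, -0.001, -1.0]]
ft_force: [0.8, 0.0, -0.5]
gripper_width: 0.0857
gripper_force: 0.0
```

move_arm(
  moves=[
    [-1,37.7,0.8,-2.9,0,0,-0.103],
    [-1,37.5,4.7,-2.9,0,0,-0.103],
    [-1,36.8,8.5,-2.9,0,0,-0.103],
    [-1,35.7,12.2,-2.9,0,0,-0.103],
    [-1,34.3,15.8,-2.9,0,0,-0.103],
  ],
)

```text
time: 1.6
tcp_pos: [0.5298, -0.0686, 0.2905]
ee_rot: [[-0.028, 1.0, -0.001], [1.0, 0.028, 0.0], [0.0, -0.001, -1.0]]
ft_force: [0.5, -0.1, 0.1]
gripper_width: 0.0852
gripper_force: 0.0
```

move_arm(
  moves=[
    [-1,0,0,0,0,0,0],
    [-1,0,0,0,0,0,0],
    [-1,0,0,0,0,0,0],
    [-1,0,0,0,0,0,0],
    [-1,0,0,0,0,0,0],
  ],
)

```text
time: 2.1
tcp_pos: [0.529, -0.0712, 0.2907]
ee_rot: [[-0.022, 1.0, -0.0], [1.0, 0.022, -0.0], [-0.0, -0.0, -1.0]]
ft_force: [-0.8, -0.3, 0.0]
gripper_width: 0.0853
gripper_force: 0.0
```

```bash
cat >> h.py <<'E'
def wrist(name):
    from workcell import manip
    o=manip.get_obs();c=manip.camera('wrist');T=c['tool_from_camera']
    R=o['ee_rot']@T[:3,:3];t=o['ee_rot']@T[:3,3]+o['tcp_pos']
    cv2.imwrite(f'pics/{name}.png',c['image'][:,:,::-1]);np.savez(name+'.npz',R=R,t=t,**c)
    return c,cloud(c,R,t),o
E
python3 - <<'E'
from h import *
c,P,o=wrist('w1');print(o['tcp_pos'],o['ee_rot'][:,0],c['tool_from_camera'],c['camera_matrix'])
E
```

```text
[ 0.52903298 -0.07115453  0.29071982] [-2.19630765e-02  9.99758777e-01 -1.04804582e-04] [[ 1.71993514e-03  9.48011435e-01  3.18231614e-01  8.19283016e-02]
 [ 9.99998520e-01 -1.61552324e-03 -5.92015635e-04  9.67659152e-04]
 [-4.71270232e-05  3.18232161e-01 -9.48012811e-01 -1.42822188e-01]
 [ 0.00000000e+00  0.00000000e+00  0.00000000e+00  1.00000000e+00]] [[311.65473187   0.         282.36456967]
 [  0.         311.65473187 207.72763849]
 [  0.           0.           1.        ]]
```

View pics/w1.png

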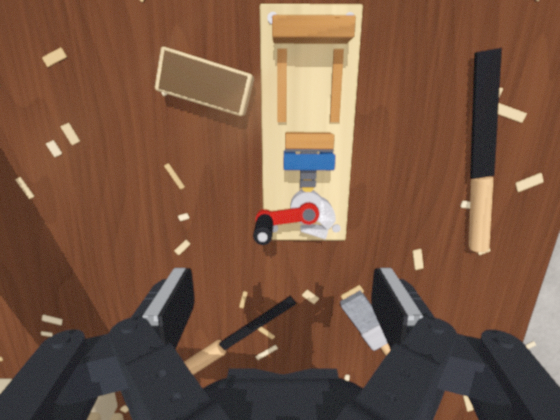

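The wrist view shows the clamp along the column direction: fence at row 27, jaw at row 141, crank axis at about (310,212), black handle top at about (262,237). The offcut lies to the left at (203,80).

```bash
python3 - <<'E'
from h import *
c=np.load('w1.npz');P=cloud(c,c['R'],c['t']);im=c['image'].astype(int);h=P[...,2]
v,u=np.mgrid[:420,:560]; box=lambda a,b,e,f:(u>=a)&(u<b)&(v>=e)&(v<f)
r=lambda p:rect(p[:,:2])
print('table',np.median(h[150:200,380:450]))
B=box(255,370,0,245)
print('base',r(P[B&(h>.010)&(h<.0175)]))
print('fence top',r(P[box(265,365,5,45)&(h>.048)&(h<.06)]))
print('jaw top',r(P[box(275,345,125,160)&(h>.045)&(h<.056)&(im[...,0]-im[...,2]>40)]))
for a,b in((270,290),(328,345)): print('strip',r(P[box(a,b,50,122)&(im[...,0]-im[...,2]>90)&(h>.015)&(h<.024)]))
print('handle top',r(P[box(250,280,205,250)&(h>.11)&(h<.13)]),P[237,262])
red=(im[...,0]>150)&(im[...,1]<70)&box(250,330,195,245)
print('red',r(P[red]),np.median(P[red][:,2])); print('hub',P[212,310],P[212,318],P[212,302])
print('off',r(P[box(145,260,40,125)&(h>.02)&(h<.04)]))
E
```

```text
table 4.814032194253026e-05
base (array([561.9, -28.4]), array([120.2, 300.2]), 1.2)
fence top (array([559.9,  90.4]), array([89.6, 22.6]), 0.9)
jaw top (array([562.1, -32. ]), array([59.7, 18.5]), 0.8)
strip (array([526.6,  30. ]), array([11.2, 82. ]), 1.0)
strip (array([594.4,  31.6]), array([11.6, 82. ]), 1.2)
handle top (array([ 509.4, -127.1]), array([21.2, 20.5]), 37.8) [ 0.50925477 -0.12790257  0.12207204]
red (array([545.9, -79.3]), array([167.9,  74.4]), 77.2) 0.07028217623678876
hub [ 0.5651352  -0.11544913  0.07160116] [ 0.57506738 -0.11545754  0.07090358] [ 0.55534247 -0.11591571  0.0709369 ]
off (array([432.2,  32.8]), array([ 50. , 110.2]), 74.8)
```

```bash
python3 -c "
import plan
plan.go([(481,180,230,95.5,8),(481,180,230,95.5,2)])"
```

```text
[[-1, 31.5, -5.3, 7.6, -0, 0, -0.0092], [-1, 31.6, -5, 7.6, -0, 0, -0.0092], [-1, 31.6, -4.7, 7.6, -0, 0, -0.0092], [-1, 31.6, -4.4, 7.6, -0, 0, -0.0092], [-1, 31.7, -4.2, 7.6, -0, 0, -0.0092]]
[[-1, 31.7, -3.9, 7.6, -0, 0, -0.0092], [-1, 31.8, -3.6, 7.6, -0, 0, -0.0092], [-1, 31.8, -3.3, 7.6, -0, 0, -0.0092], [-1, 0, 0, 0, -0, 0, 0], [-1, 0, 0, 0, -0, 0, 0]]
```

move_arm(
  moves=[
    [-1,31.5,-5.3,7.6,0,0,-0.0092],
    [-1,31.6,-5,7.6,0,0,-0.0092],
    [-1,31.6,-4.7,7.6,0,0,-0.0092],
    [-1,31.6,-4.4,7.6,0,0,-0.0092],
    [-1,31.7,-4.2,7.6,0,0,-0.0092],
  ],
)

```text
time: 2.65
tcp_pos: [0.499, 0.0872, 0.2527]
ee_rot: [[-0.069, 0.998, 0.0], [0.998, 0.069, 0.0], [-0.0, 0.0, -1.0]]
ft_force: [-0.5, -0.4, 1.2]
gripper_width: 0.0855
gripper_force: 0.0
```

move_arm(
  moves=[
    [-1,31.7,-3.9,7.6,0,0,-0.0092],
    [-1,31.8,-3.6,7.6,0,0,-0.0092],
    [-1,31.8,-3.3,7.6,0,0,-0.0092],
    [-1,0,0,0,0,0,0],
    [-1,0,0,0,0,0,0],
  ],
)

```text
time: 3.15
tcp_pos: [0.4809, 0.1807, 0.2299]
ee_rot: [[-0.098, 0.995, -0.0], [0.995, 0.098, -0.001], [-0.001, -0.0, -1.0]]
ft_force: [0.9, -0.6, 0.5]
gripper_width: 0.0857
gripper_force: 0.0
```

```bash
python3 - <<'E'
from h import *
import plan
c,P,o=wrist('w2');h=P[...,2];print(o['tcp_pos'])
n=np.hypot(P[...,0]-.4815,P[...,1]-.268)<.075
q=P[n&(h>.035)&(h<.06)];R=rect(q[:,:2]);print(R,len(q),q[:,2].max());q=P[n&(h>.047)&(h<.06)];print('head',rect(q[:,:2]))
x,y=R[0]
a=90+R[2] if R[2]<45 else R[2]
plan.go([(x,y,110,a,7),(x,y,8,a,6),(x,y,8,a,2)])
E
```

```text
[0.48088334 0.18074936 0.22992677]
(array([482.5, 268.3]), array([42. , 89.1]), 5.8) 3855 0.05486124419269656
head (array([480.6, 287.6]), array([21.3, 43.5]), 5.7)
[[-1, 12.5, 1.4, 17.2, 0, 0.0001, -0.0005], [-1, 12.5, 1.4, 17.2, 0, 0.0001, -0.0005], [-1, 12.5, 1.4, 17.2, 0, 0.0001, -0.0005], [-1, 12.5, 1.4, 17.2, 0, 0.0001, -0.0005], [-1, 12.5, 1.4, 17.2, 0, 0.0001, -0.0005]]
[[-1, 12.5, 1.4, 17.2, 0, 0.0001, -0.0005], [-1, 12.5, 1.4, 17.2, 0, 0.0001, -0.0005], [-1, 0, -0, 17, 0, 0, -0], [-1, 0, -0, 17, 0, 0, -0], [-1, 0, -0, 17, 0, 0, -0]]
[[-1, 0, -0, 17, 0, 0, -0], [-1, 0, -0, 17, 0, 0, -0], [-1, 0, -0, 17, 0, 0, -0], [-1, 0, 0, 0, -0, 0, -0], [-1, 0, 0, 0, -0, 0, -0]]
```

Measured size (42 x 89 mm) and height match the blank, so I'll go down and grip it.

move_arm(
  moves=[
    [-1,12.5,1.4,17.2,0,0,0],
    [-1,12.5,1.4,17.2,0,0,0],
    [-1,12.5,1.4,17.2,0,0,0],
    [-1,12.5,1.4,17.2,0,0,0],
    [-1,12.5,1.4,17.2,0,0,0],
  ],
)

```text
time: 3.7
tcp_pos: [0.483, 0.2427, 0.1439]
ee_rot: [[-0.095, 0.995, 0.001], [0.995, 0.095, 0.0], [-0.0, 0.001, -1.0]]
ft_force: [0.9, 0.4, 0.5]
gripper_width: 0.0851
gripper_force: 0.0
```

move_arm(
  moves=[
    [-1,12.5,1.4,17.2,0,0,0],
    [-1,12.5,1.4,17.2,0,0,0],
    [-1,0,0,17,0,0,0],
    [-1,0,0,17,0,0,0],
    [-1,0,0,17,0,0,0],
  ],
)

```text
time: 4.2
tcp_pos: [0.4836, 0.2677, 0.0584]
ee_rot: [[-0.096, 0.995, 0.001], [0.995, 0.096, 0.0], [-0.0, 0.001, -1.0]]
ft_force: [-0.5, 0.2, -0.3]
gripper_width: 0.0851
gripper_force: 0.0
```

move_arm(
  moves=[
    [-1,0,0,17,0,0,0],
    [-1,0,0,17,0,0,0],
    [-1,0,0,17,0,0,0],
    [-1,0,0,0,0,0,0],
    [-1,0,0,0,0,0,0],
  ],
)

```text
time: 4.7
tcp_pos: [0.483, 0.2679, 0.0079]
ee_rot: [[-0.096, 0.995, 0.0], [0.995, 0.096, -0.0], [-0.0, -0.0, -1.0]]
ft_force: [0.4, -0.5, -0.3]
gripper_width: 0.0853
gripper_force: 0.0
```

move_arm(
  moves=[
    [1,0,0,0,0,0,0],
    [1,0,0,0,0,0,0],
    [1,0,0,0,0,0,0],
    [1,0,0,0,0,0,0],
    [1,0,0,0,0,0,0],
  ],
)

```text
time: 5.2
tcp_pos: [0.4829, 0.2693, 0.0086]
ee_rot: [[-0.098, 0.995, 0.002], [0.995, 0.098, 0.001], [0.0, 0.002, -1.0]]
ft_force: [0.3, -0.2, 6.2]
gripper_width: 0.0415
gripper_force: 61.8
```

move_arm(
  moves=[
    [1,0,0,0,0,0,0],
    [1,0,0,0,0,0,0],
    [1,0,0,0,0,0,0],
    [1,0,0,0,0,0,0],
    [1,0,0,0,0,0,0],
  ],
)

```text
time: 5.7
tcp_pos: [0.4829, 0.2692, 0.0086]
ee_rot: [[-0.098, 0.995, 0.002], [0.995, 0.098, 0.001], [0.0, 0.002, -1.0]]
ft_force: [-1.5, -1.6, 6.0]
gripper_width: 0.0412
gripper_force: 61.8
```

```bash
python3 - <<'E'
from h import *
import plan
c,P,o=wrist('w3');print(o['tcp_pos'],o['gripper_width'],o['gripper_force'])
x,y,z=o['tcp_pos']*1000
plan.go([(x,y,95,95.8,5),(560.7,28.5,100,91.1,10)],1)
E
```

```text
[0.48292138 0.26924694 0.00861707] 0.04120462035765612 61.77113056182861
[[1, 0, 0, -17.3, 0.0004, -0.0001, -0.0007], [1, 0, 0, -17.3, 0.0004, -0.0001, -0.0007], [1, 0, 0, -17.3, 0.0004, -0.0001, -0.0007], [1, 0, 0, -17.3, 0.0004, -0.0001, -0.0007], [1, 0, 0, -17.3, 0.0004, -0.0001, -0.0007]]
[[1, -24.7, 5.3, -0.5, 0, 0, 0.0082], [1, -24.7, 5.5, -0.5, 0, 0, 0.0082], [1, -24.6, 5.7, -0.5, 0, 0, 0.0082], [1, -24.6, 5.9, -0.5, 0, 0, 0.0082], [1, -24.6, 6.1, -0.5, 0, 0, 0.0082]]
[[1, -24.5, 6.3, -0.5, 0, 0, 0.0082], [1, -24.4, 6.5, -0.5, 0, 0, 0.0082], [1, -24.4, 6.7, -0.5, 0, 0, 0.0082], [1, -24.3, 6.9, -0.5, 0, 0, 0.0082], [1, -24.3, 7.1, -0.5, 0, 0, 0.0082]]
```

View pics/w3.png

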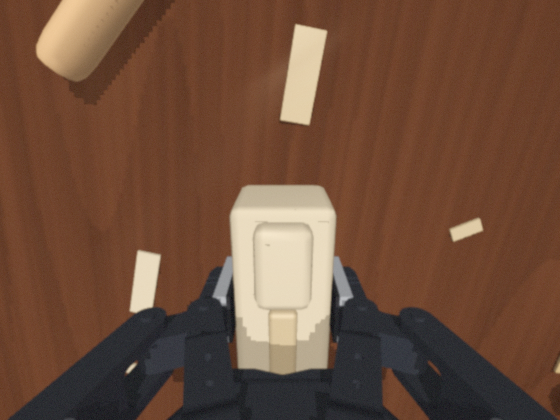

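The picture shows the blank held square between the pads, head around (283,265). I'll lift it and carry it over the bed.

move_arm(
  moves=[
    [1,0,0,-17.3,0,0,0],
    [1,0,0,-17.3,0,0,0],
    [1,0,0,-17.3,0,0,0],
    [1,0,0,-17.3,0,0,0],
    [1,0,0,-17.3,0,0,0],
  ],
)

```text
time: 6.25
tcp_pos: [0.4817, 0.2688, 0.0946]
ee_rot: [[-0.098, 0.995, -0.001], [0.995, 0.098, -0.0], [-0.0, -0.001, -1.0]]
ft_force: [0.5, -0.0, -2.1]
gripper_width: 0.0414
gripper_force: 60.9
```

move_arm(
  moves=[
    [1,-24.7,5.3,-0.5,0,0,0.0082],
    [1,-24.7,5.5,-0.5,0,0,0.0082],
    [1,-24.6,5.7,-0.5,0,0,0.0082],
    [1,-24.6,5.9,-0.5,0,0,0.0082],
    [1,-24.6,6.1,-0.5,0,0,0.0082],
  ],
)

```text
time: 6.75
tcp_pos: [0.5204, 0.1476, 0.0965]
ee_rot: [[-0.057, 0.998, -0.0], [0.998, 0.057, -0.0], [-0.0, -0.0, -1.0]]
ft_force: [0.6, 0.2, -0.9]
gripper_width: 0.0409
gripper_force: 61.0
```

move_arm(
  moves=[
    [1,-24.5,6.3,-0.5,0,0,0.0082],
    [1,-24.4,6.5,-0.5,0,0,0.0082],
    [1,-24.4,6.7,-0.5,0,0,0.0082],
    [1,-24.3,6.9,-0.5,0,0,0.0082],
    [1,-24.3,7.1,-0.5,0,0,0.0082],
  ],
)

```text
time: 7.25
tcp_pos: [0.5588, 0.0271, 0.0989]
ee_rot: [[-0.016, 1.0, -0.001], [1.0, 0.016, 0.0], [0.0, -0.001, -1.0]]
ft_force: [0.6, 0.0, -1.4]
gripper_width: 0.0411
gripper_force: 61.0
```

move_arm(
  moves=[
    [1,0,0,0,0,0,0],
    [1,0,0,0,0,0,0],
    [1,0,0,0,0,0,0],
    [1,0,0,0,0,0,0],
    [1,0,0,0,0,0,0],
  ],
)

```text
time: 7.75
tcp_pos: [0.5587, 0.0288, 0.0991]
ee_rot: [[-0.017, 1.0, -0.0], [1.0, 0.017, 0.0], [0.0, -0.0, -1.0]]
ft_force: [-0.3, 0.1, -1.6]
gripper_width: 0.0412
gripper_force: 61.0
```

```bash
python3 - <<'E'
from h import *
import plan
c,P,o=wrist('w4');h=P[...,2];tc=o['tcp_pos'];print(tc,o['gripper_width'],o['ft_force'],o['ee_rot'][:,0])
im=c['image'].astype(int)
q=P[(np.hypot(P[...,0]-tc[0],P[...,1]-tc[1])<.075)&(h>.118)&(h<.15)&(im.min(-1)>130)];print(rect(q[:,:2]),q[:,2].max(),q[:,1].max())
f=P[(h>.045)&(h<.058)&(abs(P[...,0]-.56)<.045)&(P[...,1]>.06)];print('fence',rect(f[:,:2]))
plan.go([(560.7,29,24,91.1,8),(560.7,29,24,91.1,2)],1)
E
```

```text
[0.55865556 0.02878992 0.09908278] 0.041212999448069165 [-0.2657406   0.07229497 -1.61573502] [-1.68051702e-02  9.99858776e-01  1.16778351e-04]
(array([559.8,  34.4]), array([54.2, 79.3]), 3.0) 0.1442653665708873 0.07375991920163141
fence (array([559.9,  90.1]), array([89.9, 22.3]), 1.1)
[[1, 0, 0.2, 9.4, -0, -0, -0.0003], [1, 0, 0.2, 9.4, -0, -0, -0.0003], [1, 0, 0.2, 9.4, -0, -0, -0.0003], [1, 0, 0.2, 9.4, -0, -0, -0.0003], [1, 0, 0.2, 9.4, -0, -0, -0.0003]]
[[1, 0, 0.2, 9.4, -0, -0, -0.0003], [1, 0, 0.2, 9.4, -0, -0, -0.0003], [1, 0, 0.2, 9.4, -0, -0, -0.0003], [1, 0, 0, 0, -0, -0, -0], [1, 0, 0, 0, -0, -0, -0]]
```

View pics/w4.png

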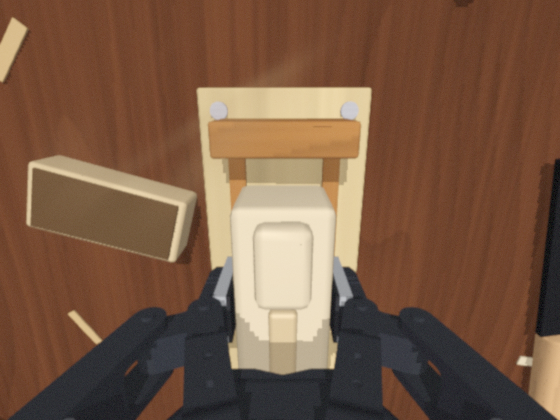

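The blank hangs centred over the bed with its front end about 5 mm short of the fence face. I'll lower it.

move_arm(
  moves=[
    [1,0,0.2,9.4,0,0,0],
    [1,0,0.2,9.4,0,0,0],
    [1,0,0.2,9.4,0,0,0],
    [1,0,0.2,9.4,0,0,0],
    [1,0,0.2,9.4,0,0,0],
  ],
)

```text
time: 8.3
tcp_pos: [0.5597, 0.028, 0.0509]
ee_rot: [[-0.015, 1.0, -0.001], [1.0, 0.015, 0.0], [0.0, -0.001, -1.0]]
ft_force: [-0.2, -0.1, -0.5]
gripper_width: 0.041
gripper_force: 61.0
```

move_arm(
  moves=[
    [1,0,0.2,9.4,0,0,0],
    [1,0,0.2,9.4,0,0,0],
    [1,0,0.2,7.4,0,0,0],
    [1,0,0,0,0,0,0],
    [1,0,0,0,0,0,0],
  ],
)

```text
time: 8.8
tcp_pos: [0.5606, 0.028, 0.0257]
ee_rot: [[-0.016, 1.0, -0.0], [1.0, 0.016, 0.0], [0.0, -0.0, -1.0]]
ft_force: [0.7, 0.2, -1.0]
gripper_width: 0.041
gripper_force: 61.0
```

move_arm(
  moves=[
    [1,0,0,0.7,0,0,0],
    [1,0,0,0.7,0,0,0],
    [1,0,0,0.7,0,0,0],
    [1,0,0,0,0,0,0],
    [1,0,0,0,0,0,0],
  ],
)

```text
time: 9.3
tcp_pos: [0.5607, 0.028, 0.0239]
ee_rot: [[-0.016, 1.0, 0.0], [1.0, 0.016, 0.0], [0.0, 0.0, -1.0]]
ft_force: [0.4, -0.5, -1.3]
gripper_width: 0.0412
gripper_force: 61.0
```

move_arm(
  moves=[
    [1,0,0,0.5,0,0,0],
    [1,0,0,0.5,0,0,0],
    [1,0,0,0,0,0,0],
    [1,0,0,0,0,0,0],
    [1,0,0,0,0,0,0],
  ],
)

```text
time: 9.8
tcp_pos: [0.5607, 0.028, 0.0236]
ee_rot: [[-0.016, 1.0, 0.001], [1.0, 0.016, -0.0], [-0.0, 0.001, -1.0]]
ft_force: [-3.2, -0.3, 5.4]
gripper_width: 0.0412
gripper_force: 61.9
```

move_arm(
  moves=[
    [-0.4,0,0,0,0,0,0],
    [-0.4,0,0,0,0,0,0],
    [-0.4,0,0,0,0,0,0],
    [-0.4,0,0,0,0,0,0],
    [-0.4,0,0,0,0,0,0],
  ],
)

```text
time: 10.3
tcp_pos: [0.5606, 0.028, 0.0227]
ee_rot: [[-0.016, 1.0, -0.0], [1.0, 0.016, -0.0], [-0.0, -0.0, -1.0]]
ft_force: [0.3, 0.9, -0.7]
gripper_width: 0.0599
gripper_force: 0.0
```

move_arm(
  moves=[
    [-0.4,0,0,-5,0,0,0],
    [-0.4,0,0,-15,0,0,0],
    [-0.4,0,0,-25,0,0,0],
    [-0.4,0,0,-30,0,0,0],
    [-0.4,0,0,-30,0,0,0],
  ],
)

```text
time: 10.8
tcp_pos: [0.5602, 0.028, 0.1289]
ee_rot: [[-0.016, 1.0, -0.001], [1.0, 0.016, 0.0], [0.0, -0.001, -1.0]]
ft_force: [0.8, -0.2, 0.2]
gripper_width: 0.0599
gripper_force: 0.0
```

move_arm(
  moves=[
    [-0.4,0,0,-30,0,0,0],
    [-0.4,0,0,-30,0,0,0],
    [-0.4,0,0,-30,0,0,0],
    [-0.4,0,0,0,0,0,0],
    [-0.4,0,0,0,0,0,0],
  ],
)

```text
time: 11.3
tcp_pos: [0.5609, 0.028, 0.2188]
ee_rot: [[-0.016, 1.0, 0.002], [1.0, 0.016, -0.0], [-0.0, 0.002, -1.0]]
ft_force: [-0.5, 0.2, 0.7]
gripper_width: 0.06
gripper_force: 0.0
```

```bash
python3 - <<'E'
from h import *
import plan
print(plan.manip.get_obs()['tcp_pos'])
plan.go([(509,-165,230,91.1,9),(509,-165,230,91.1,1)],-.4)
E
```

```text
[0.56089561 0.02798806 0.21884738]
[[-0.4, -21.4, -6.1, -1.3, 0.0002, 0, -0.0004], [-0.4, -21.3, -6.1, -1.2, 0.0002, 0, -0.0004], [-0.4, -21.3, -6.1, -1.2, 0.0002, 0, -0.0004], [-0.4, -21.3, -6.1, -1.2, 0.0002, 0, -0.0004], [-0.4, -21.3, -6.1, -1.2, 0.0002, 0, -0.0004]]
[[-0.4, -21.3, -6.1, -1.2, 0.0002, 0, -0.0004], [-0.4, -21.3, -6.2, -1.2, 0.0002, 0, -0.0004], [-0.4, -21.3, -6.2, -1.2, 0.0002, 0, -0.0004], [-0.4, -21.3, -6.2, -1.2, 0.0002, 0, -0.0004], [-0.4, 0, 0, 0, -0, 0, -0]]
```

move_arm(
  moves=[
    [-0.4,-21.4,-6.1,-1.3,0,0,0],
    [-0.4,-21.3,-6.1,-1.2,0,0,0],
    [-0.4,-21.3,-6.1,-1.2,0,0,0],
    [-0.4,-21.3,-6.1,-1.2,0,0,0],
    [-0.4,-21.3,-6.1,-1.2,0,0,0],
  ],
)

```text
time: 11.8
tcp_pos: [0.5302, -0.0796, 0.2221]
ee_rot: [[-0.016, 1.0, -0.004], [1.0, 0.016, 0.001], [0.001, -0.004, -1.0]]
ft_force: [0.8, 1.2, -0.3]
gripper_width: 0.0596
gripper_force: 0.0
```

move_arm(
  moves=[
    [-0.4,-21.3,-6.1,-1.2,0,0,0],
    [-0.4,-21.3,-6.2,-1.2,0,0,0],
    [-0.4,-21.3,-6.2,-1.2,0,0,0],
    [-0.4,-21.3,-6.2,-1.2,0,0,0],
    [-0.4,0,0,0,0,0,0],
  ],
)

```text
time: 12.3
tcp_pos: [0.5069, -0.1665, 0.2271]
ee_rot: [[-0.013, 1.0, -0.003], [1.0, 0.013, 0.0], [0.0, -0.003, -1.0]]
ft_force: [0.2, 0.5, 1.0]
gripper_width: 0.0595
gripper_force: 0.0
```

```bash
python3 - <<'E'
from h import *
import plan
c,P,o=wrist('w5');h=P[...,2];tc=o['tcp_pos'];print(tc)
n=np.hypot(P[...,0]-.509,P[...,1]+.127)<.03
q=P[n&(h>.11)&(h<.13)];print('handle',rect(q[:,:2]),len(q))
q=P[(h>.053)&(h<.06)&(abs(P[...,0]-.56)<.04)&(P[...,1]>-.025)&(P[...,1]<.078)];print('body',rect(q[:,:2]))
q=P[(h>.045)&(h<.072)&(abs(P[...,0]-.56)<.03)&(P[...,1]>-.02)&(P[...,1]<.077)];print('blank',rect(q[:,:2]),q[:,2].max())
plan.go([(509.3,-127.3,190,91.1,4),(509.3,-127.3,80,91.1,9),(509.3,-127.3,80,91.1,2)],-.4)
E
```

```text
[ 0.50688167 -0.16648846  0.22714504]
handle (array([ 509. , -127.6]), array([21.4, 20.6]), 44.4) 579
body (array([561.6,  -7.9]), array([41.4, 19.2]), 0.6)
blank (array([561.9,  -7.9]), array([20.4, 42.4]), 88.9) 0.060108351377901714
[[-0.4, 9.4, 0.7, 9.3, -0.0007, -0.0004, -0.0015], [-0.4, 9.4, 0.7, 9.3, -0.0007, -0.0004, -0.0015], [-0.4, 9.4, 0.7, 9.3, -0.0007, -0.0004, -0.0015], [-0.4, 9.4, 0.7, 9.3, -0.0007, -0.0004, -0.0015], [-0.4, -0, 0, 12.2, 0, -0, 0]]
[[-0.4, -0, 0, 12.2, 0, -0, 0], [-0.4, -0, 0, 12.2, 0, -0, 0], [-0.4, -0, 0, 12.2, 0, -0, 0], [-0.4, -0, 0, 12.2, 0, -0, 0], [-0.4, -0, 0, 12.2, 0, -0, 0]]
[[-0.4, -0, 0, 12.2, 0, -0, 0], [-0.4, -0, 0, 12.2, 0, -0, 0], [-0.4, -0, 0, 12.2, 0, -0, 0], [-0.4, 0, 0, 0, 0, -0, 0], [-0.4, 0, 0, 0, 0, -0, 0]]
```

View pics/w5.png

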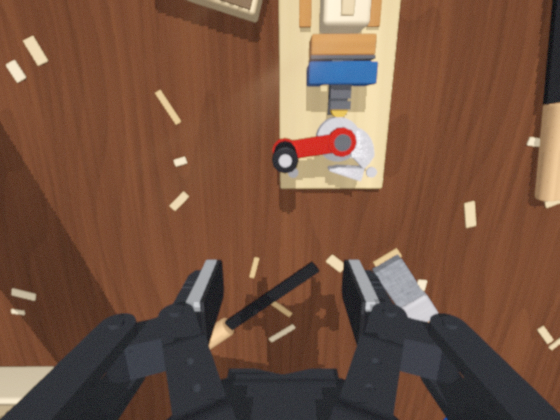

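The blank sits between the strips at the top of the image, against neither the jaw nor the fence. The handle is at (286,158), which is world (509,-127.5). I'll descend onto it and grip.

move_arm(
  moves=[
    [-0.4,9.4,0.6,9.3,0,0,-0.0015],
    [-0.4,9.4,0.6,9.3,0,0,-0.0015],
    [-0.4,9.4,0.6,9.3,0,0,-0.0015],
    [-0.4,9.4,0.6,9.3,0,0,-0.0015],
    [-0.4,0,0,12.2,0,0,0],
  ],
)

```text
time: 12.85
tcp_pos: [0.5101, -0.1249, 0.1784]
ee_rot: [[-0.024, 1.0, -0.0], [1.0, 0.024, 0.001], [0.001, -0.0, -1.0]]
ft_force: [0.4, -0.5, 0.2]
gripper_width: 0.0595
gripper_force: 0.0
```

move_arm(
  moves=[
    [-0.4,0,0,12.2,0,0,0],
    [-0.4,0,0,12.2,0,0,0],
    [-0.4,0,0,12.2,0,0,0],
    [-0.4,0,0,12.2,0,0,0],
    [-0.4,0,0,12.2,0,0,0],
  ],
)

```text
time: 13.35
tcp_pos: [0.5101, -0.1273, 0.1172]
ee_rot: [[-0.021, 1.0, -0.0], [1.0, 0.021, 0.0], [0.0, -0.0, -1.0]]
ft_force: [0.4, 0.1, 1.4]
gripper_width: 0.0597
gripper_force: 0.0
```

move_arm(
  moves=[
    [-0.4,0,0,12.2,0,0,0],
    [-0.4,0,0,12.2,0,0,0],
    [-0.4,0,0,12.2,0,0,0],
    [-0.4,0,0,0,0,0,0],
    [-0.4,0,0,0,0,0,0],
  ],
)

```text
time: 13.85
tcp_pos: [0.51, -0.127, 0.0813]
ee_rot: [[-0.022, 1.0, -0.001], [1.0, 0.022, 0.0], [0.0, -0.001, -1.0]]
ft_force: [0.7, 0.2, -0.3]
gripper_width: 0.0599
gripper_force: 0.0
```

move_arm(
  moves=[
    [1,0,0,0,0,0,0],
    [1,0,0,0,0,0,0],
    [1,0,0,0,0,0,0],
    [1,0,0,0,0,0,0],
    [1,0,0,0,0,0,0],
  ],
)

```text
time: 14.35
tcp_pos: [0.5083, -0.1269, 0.0824]
ee_rot: [[-0.022, 1.0, -0.003], [1.0, 0.022, -0.0], [-0.0, -0.003, -1.0]]
ft_force: [-4.8, -0.4, 6.4]
gripper_width: 0.0206
gripper_force: 58.4
```

```bash
cat > crank.py <<'E'
import numpy as np,plan,sys
A=np.array([563.8,-115.6]);r=55.3
def state():
    o=plan.manip.get_obs();p=o['tcp_pos']*1000;d=p[:2]-A;th=np.arctan2(d[1],d[0])%(2*np.pi);t=np.array([-np.sin(th),np.cos(th)])
    f=o['ft_force'][:2];print('th',round(th,3),'turned',round(th-3.36,3),'rad',round(np.hypot(*d),1),'z',round(p[2],1),'Ftan',round(-f@t,1),'Frad',round(f@d/np.hypot(*d),1),'grip',o['gripper_width'],o['gripper_force'])
def rows(step,n,th0,phi=91.1,closure=1):
    # rows from the commanded angle th0 along the circle (tool axes constant)
    R=plan.D(phi)[:2,:2]
    L=[]
    for i in range(n):
        a,b=th0+i*step,th0+(i+1)*step
        d=R.T@(r*np.array([np.cos(b)-np.cos(a),np.sin(b)-np.sin(a)]));L.append([closure,round(float(d[0]),1),round(float(d[1]),1),0,0,0,0])
    for i in range(0,n,5): print(round(th0+(i+5)*step,2),L[i:i+5])
E
python3 - <<'E'
import crank
crank.state(); crank.rows(.04,60,3.36)
E
```

```text
th 3.342 turned -0.018 rad 56.7 z 82.4 Ftan 0.6 Frad 4.8 grip 0.020609076588991387 58.37323844432831
3.56 [[1, -2.2, 0.5, 0, 0, 0, 0], [1, -2.1, 0.6, 0, 0, 0, 0], [1, -2.1, 0.7, 0, 0, 0, 0], [1, -2.1, 0.7, 0, 0, 0, 0], [1, -2.1, 0.8, 0, 0, 0, 0]]
3.76 [[1, -2.0, 0.9, 0, 0, 0, 0], [1, -2.0, 1.0, 0, 0, 0, 0], [1, -1.9, 1.1, 0, 0, 0, 0], [1, -1.9, 1.1, 0, 0, 0, 0], [1, -1.9, 1.2, 0, 0, 0, 0]]
3.96 [[1, -1.8, 1.3, 0, 0, 0, 0], [1, -1.7, 1.4, 0, 0, 0, 0], [1, -1.7, 1.4, 0, 0, 0, 0], [1, -1.6, 1.5, 0, 0, 0, 0], [1, -1.6, 1.6, 0, 0, 0, 0]]
4.16 [[1, -1.5, 1.6, 0, 0, 0, 0], [1, -1.4, 1.7, 0, 0, 0, 0], [1, -1.4, 1.7, 0, 0, 0, 0], [1, -1.3, 1.8, 0, 0, 0, 0], [1, -1.2, 1.8, 0, 0, 0, 0]]
4.36 [[1, -1.2, 1.9, 0, 0, 0, 0], [1, -1.1, 1.9, 0, 0, 0, 0], [1, -1.0, 2.0, 0, 0, 0, 0], [1, -0.9, 2.0, 0, 0, 0, 0], [1, -0.8, 2.0, 0, 0, 0, 0]]
4.56 [[1, -0.8, 2.1, 0, 0, 0, 0], [1, -0.7, 2.1, 0, 0, 0, 0], [1, -0.6, 2.1, 0, 0, 0, 0], [1, -0.5, 2.2, 0, 0, 0, 0], [1, -0.4, 2.2, 0, 0, 0, 0]]
4.76 [[1, -0.3, 2.2, 0, 0, 0, 0], [1, -0.2, 2.2, 0, 0, 0, 0], [1, -0.2, 2.2, 0, 0, 0, 0], [1, -0.1, 2.2, 0, 0, 0, 0], [1, 0.0, 2.2, 0, 0, 0, 0]]
4.96 [[1, 0.1, 2.2, 0, 0, 0, 0], [1, 0.2, 2.2, 0, 0, 0, 0], [1, 0.3, 2.2, 0, 0, 0, 0], [1, 0.4, 2.2, 0, 0, 0, 0], [1, 0.5, 2.2, 0, 0, 0, 0]]
5.16 [[1, 0.5, 2.1, 0, 0, 0, 0], [1, 0.6, 2.1, 0, 0, 0, 0], [1, 0.7, 2.1, 0, 0, 0, 0], [1, 0.8, 2.1, 0, 0, 0, 0], [1, 0.9, 2.0, 0, 0, 0, 0]]
5.36 [[1, 1.0, 2.0, 0, 0, 0, 0], [1, 1.0, 2.0, 0, 0, 0, 0], [1, 1.1, 1.9, 0, 0, 0, 0], [1, 1.2, 1.9, 0, 0, 0, 0], [1, 1.3, 1.8, 0, 0, 0, 0]]
5.56 [[1, 1.3, 1.8, 0, 0, 0, 0], [1, 1.4, 1.7, 0, 0, 0, 0], [1, 1.5, 1.7, 0, 0, 0, 0], [1, 1.5, 1.6, 0, 0, 0, 0], [1, 1.6, 1.5, 0, 0, 0, 0]]
5.76 [[1, 1.7, 1.5, 0, 0, 0, 0], [1, 1.7, 1.4, 0, 0, 0, 0], [1, 1.8, 1.3, 0, 0, 0, 0], [1, 1.8, 1.3, 0, 0, 0, 0], [1, 1.9, 1.2, 0, 0, 0, 0]]
```

move_arm(
  moves=[
    [1,-2.2,0.5,0,0,0,0],
    [1,-2.1,0.6,0,0,0,0],
    [1,-2.1,0.7,0,0,0,0],
    [1,-2.1,0.7,0,0,0,0],
    [1,-2.1,0.8,0,0,0,0],
  ],
)

```text
time: 14.85
tcp_pos: [0.5112, -0.1372, 0.0824]
ee_rot: [[-0.022, 1.0, -0.004], [1.0, 0.022, 0.0], [0.0, -0.004, -1.0]]
ft_force: [-6.3, -0.2, 7.2]
gripper_width: 0.0204
gripper_force: 58.5
```

move_arm(
  moves=[
    [1,-2.0,0.9,0,0,0,0],
    [1,-2.0,1.0,0,0,0,0],
    [1,-1.9,1.1,0,0,0,0],
    [1,-1.9,1.1,0,0,0,0],
    [1,-1.9,1.2,0,0,0,0],
  ],
)

```text
time: 15.35
tcp_pos: [0.5164, -0.1473, 0.0824]
ee_rot: [[-0.022, 1.0, -0.004], [1.0, 0.022, -0.0], [-0.0, -0.004, -1.0]]
ft_force: [-7.0, -1.7, 7.2]
gripper_width: 0.0204
gripper_force: 58.5
```

```bash
python3 -c "
import crank
crank.state()"
```

```text
th 3.732 turned 0.372 rad 57.0 z 82.4 Ftan 2.5 Frad 6.8 grip 0.020411758038770402 58.48713576793671
```

move_arm(
  moves=[
    [1,-1.8,0.5,-0.5,0,0,0],
    [1,-1.7,0.6,-0.5,0,0,0],
    [1,-1.7,1.0,-0.5,0,0,0],
    [1,-1.6,1.5,0,0,0,0],
    [1,-1.6,1.6,0,0,0,0],
  ],
)

```text
time: 15.85
tcp_pos: [0.5231, -0.1556, 0.0825]
ee_rot: [[-0.022, 1.0, -0.003], [1.0, 0.022, -0.0], [-0.0, -0.003, -1.0]]
ft_force: [-5.1, -1.7, -3.0]
gripper_width: 0.0206
gripper_force: 58.9
```

move_arm(
  moves=[
    [1,-1.5,1.6,0,0,0,0],
    [1,-1.4,1.7,0,0,0,0],
    [1,-1.4,1.7,0,0,0,0],
    [1,-1.3,1.8,0,0,0,0],
    [1,-1.2,1.8,0,0,0,0],
  ],
)

```text
time: 16.35
tcp_pos: [0.5321, -0.163, 0.0825]
ee_rot: [[-0.022, 1.0, -0.003], [1.0, 0.022, -0.001], [-0.001, -0.003, -1.0]]
ft_force: [-6.2, -4.4, -4.0]
gripper_width: 0.0207
gripper_force: 58.8
```

```bash
python3 -c "
import crank
crank.state()"
```

```text
th 4.123 turned 0.763 rad 57.0 z 82.5 Ftan 2.7 Frad 7.1 grip 0.020748890112780208 58.826724886894226
```

```bash
sed -i 's/A=.*/A=np.array([562.3,-117.2]);r=55/;s/th-3.36/th-3.32/' crank.py; python3 -c "
import crank
crank.state();crank.rows(.03,70,4.13)"
```

```text
th 4.13 turned 0.81 rad 54.9 z 82.5 Ftan 2.8 Frad 7.1 grip 0.020748890112780208 58.826724886894226
4.28 [[1, -0.9, 1.4, 0, 0, 0, 0], [1, -0.9, 1.4, 0, 0, 0, 0], [1, -0.8, 1.4, 0, 0, 0, 0], [1, -0.8, 1.5, 0, 0, 0, 0], [1, -0.7, 1.5, 0, 0, 0, 0]]
4.43 [[1, -0.7, 1.5, 0, 0, 0, 0], [1, -0.7, 1.5, 0, 0, 0, 0], [1, -0.6, 1.5, 0, 0, 0, 0], [1, -0.6, 1.6, 0, 0, 0, 0], [1, -0.5, 1.6, 0, 0, 0, 0]]
4.58 [[1, -0.5, 1.6, 0, 0, 0, 0], [1, -0.4, 1.6, 0, 0, 0, 0], [1, -0.4, 1.6, 0, 0, 0, 0], [1, -0.3, 1.6, 0, 0, 0, 0], [1, -0.3, 1.6, 0, 0, 0, 0]]
4.73 [[1, -0.2, 1.6, 0, 0, 0, 0], [1, -0.2, 1.6, 0, 0, 0, 0], [1, -0.1, 1.6, 0, 0, 0, 0], [1, -0.1, 1.6, 0, 0, 0, 0], [1, -0.0, 1.6, 0, 0, 0, 0]]
4.88 [[1, 0.0, 1.6, 0, 0, 0, 0], [1, 0.1, 1.6, 0, 0, 0, 0], [1, 0.1, 1.6, 0, 0, 0, 0], [1, 0.2, 1.6, 0, 0, 0, 0], [1, 0.2, 1.6, 0, 0, 0, 0]]
5.03 [[1, 0.3, 1.6, 0, 0, 0, 0], [1, 0.3, 1.6, 0, 0, 0, 0], [1, 0.4, 1.6, 0, 0, 0, 0], [1, 0.4, 1.6, 0, 0, 0, 0], [1, 0.5, 1.6, 0, 0, 0, 0]]
5.18 [[1, 0.5, 1.6, 0, 0, 0, 0], [1, 0.6, 1.6, 0, 0, 0, 0], [1, 0.6, 1.5, 0, 0, 0, 0], [1, 0.6, 1.5, 0, 0, 0, 0], [1, 0.7, 1.5, 0, 0, 0
[... 292 characters left out ...]
 [[1, 1.1, 1.2, 0, 0, 0, 0], [1, 1.2, 1.2, 0, 0, 0, 0], [1, 1.2, 1.1, 0, 0, 0, 0], [1, 1.2, 1.1, 0, 0, 0, 0], [1, 1.3, 1.0, 0, 0, 0, 0]]
5.78 [[1, 1.3, 1.0, 0, 0, 0, 0], [1, 1.3, 1.0, 0, 0, 0, 0], [1, 1.4, 0.9, 0, 0, 0, 0], [1, 1.4, 0.9, 0, 0, 0, 0], [1, 1.4, 0.8, 0, 0, 0, 0]]
5.93 [[1, 1.4, 0.8, 0, 0, 0, 0], [1, 1.5, 0.8, 0, 0, 0, 0], [1, 1.5, 0.7, 0, 0, 0, 0], [1, 1.5, 0.7, 0, 0, 0, 0], [1, 1.5, 0.6, 0, 0, 0, 0]]
6.08 [[1, 1.5, 0.6, 0, 0, 0, 0], [1, 1.6, 0.5, 0, 0, 0, 0], [1, 1.6, 0.5, 0, 0, 0, 0], [1, 1.6, 0.4, 0, 0, 0, 0], [1, 1.6, 0.4, 0, 0, 0, 0]]
6.23 [[1, 1.6, 0.3, 0, 0, 0, 0], [1, 1.6, 0.3, 0, 0, 0, 0], [1, 1.6, 0.2, 0, 0, 0, 0], [1, 1.6, 0.2, 0, 0, 0, 0], [1, 1.6, 0.1, 0, 0, 0, 0]]
```

move_arm(
  moves=[
    [1,-1.5,1.0,0,0,0,0],
    [1,-1.5,1.0,0,0,0,0],
    [1,-1.4,1.0,0,0,0,0],
    [1,-1.2,1.3,0,0,0,0],
    [1,-0.7,1.5,0,0,0,0],
  ],
)

```text
time: 16.85
tcp_pos: [0.5384, -0.1668, 0.0825]
ee_rot: [[-0.021, 1.0, -0.002], [1.0, 0.021, 0.002], [0.003, -0.002, -1.0]]
ft_force: [-3.6, 2.9, -6.6]
gripper_width: 0.0207
gripper_force: 58.8
```

```bash
python3 -c "
import crank
crank.state()"
```

```text
th 4.264 turned 0.944 rad 55.1 z 82.5 Ftan 4.5 Frad -1.0 grip 0.020682774475266404 58.834295868873596
```

move_arm(
  moves=[
    [1,-0.7,1.5,0,0,0,0],
    [1,-0.7,1.5,0,0,0,0],
    [1,-0.6,1.5,0,0,0,0],
    [1,-0.6,1.6,0,0,0,0],
    [1,-0.5,1.6,0,0,0,0],
  ],
)

```text
time: 17.35
tcp_pos: [0.5459, -0.1698, 0.0825]
ee_rot: [[-0.022, 1.0, -0.003], [1.0, 0.022, 0.002], [0.002, -0.003, -1.0]]
ft_force: [-4.9, 3.9, -6.7]
gripper_width: 0.0206
gripper_force: 58.9
```

```bash
python3 -c "
import crank
crank.state()"
```

```text
th 4.409 turned 1.089 rad 55.1 z 82.5 Ftan 5.9 Frad -2.3 grip 0.02060287422749699 58.883416056632996
```

move_arm(
  moves=[
    [1,-0.4,1.6,0,0,0,0],
    [1,-0.3,1.6,0,0,0,0],
    [1,-0.3,1.6,0,0,0,0],
    [1,-0.3,1.6,0,0,0,0],
    [1,-0.3,1.6,0,0,0,0],
  ],
)

```text
time: 17.85
tcp_pos: [0.5534, -0.1715, 0.0825]
ee_rot: [[-0.022, 1.0, -0.004], [1.0, 0.022, 0.002], [0.002, -0.004, -1.0]]
ft_force: [-5.0, 2.2, -5.4]
gripper_width: 0.0205
gripper_force: 58.9
```

```bash
python3 -c "
import crank
crank.state()"
```

```text
th 4.551 turned 1.231 rad 55.0 z 82.5 Ftan 5.3 Frad -1.4 grip 0.020544177692717824 58.94963622093201
```

```bash
cat >> crank.py <<'E'
def jaw():
    from h import cloud
    for n in('side','scene'):
        def m(c):
            P=cloud(c);im=c['image'].astype(int);k=(im[...,2]>im[...,0]+40)&(abs(P[...,0]-.56)<.04)&(P[...,1]>-.1)&(P[...,1]<.03)&(P[...,2]>.03)&(P[...,2]<.06)
            return k.sum(),np.round(P[k].mean(0)*1000,1),np.round(np.percentile(P[k][:,1],[5,50,95])*1000,1)
        print(n,'before',m(np.load(n+'.npz')),'now',m(plan.manip.camera(n)))
E
python3 -c "
import crank
crank.jaw();crank.state()"
```

```text
side before (np.int64(134), array([556.1, -52.9,  52.3]), array([-63.5, -52.1, -45.1])) now (np.int64(155), array([556.8, -52.5,  51.1]), array([-63.5, -50.5, -45.3]))
scene before (np.int64(115), array([565.3, -58.4,  53.2]), array([-66.8, -59.3, -48.5])) now (np.int64(124), array([565.4, -58.9,  53.1]), array([-66.4, -59.4, -48.9]))
th 4.561 turned 1.241 rad 55.1 z 82.6 Ftan 4.8 Frad -3.1 grip 0.020502570802040425 58.90220761299133
```

move_arm(
  moves=[
    [1,-0.2,1.6,0,0,0,0],
    [1,-0.2,1.6,0,0,0,0],
    [1,-0.1,1.6,0,0,0,0],
    [1,0,0,0,0,0,0],
    [1,0,0,0,0,0,0],
  ],
)

```text
time: 18.45
tcp_pos: [0.5588, -0.1722, 0.0826]
ee_rot: [[-0.022, 1.0, -0.002], [1.0, 0.022, 0.001], [0.001, -0.002, -1.0]]
ft_force: [-4.1, 2.2, -7.7]
gripper_width: 0.0207
gripper_force: 58.9
```

```bash
python3 -c "
import crank
crank.jaw();crank.state()"
```

```text
side before (np.int64(134), array([556.1, -52.9,  52.3]), array([-63.5, -52.1, -45.1])) now (np.int64(159), array([556.9, -52.4,  50.9]), array([-63.2, -50.9, -45.1]))
scene before (np.int64(115), array([565.3, -58.4,  53.2]), array([-66.8, -59.3, -48.5])) now (np.int64(119), array([565.4, -58.8,  53. ]), array([-66.4, -59.3, -48.8]))
th 4.65 turned 1.33 rad 55.1 z 82.6 Ftan 4.5 Frad -2.4 grip 0.020794523962201945 58.89628708362579
```

```bash
cat >> crank.py <<'E'
def jaw():
    from h import cloud
    for n in('side','scene'):
        def m(c):
            P=cloud(c);im=c['image'].astype(int);k=(im[...,0]>im[...,2]+50)&(im[...,0]>110)&(abs(P[...,0]-.562)<.027)&(P[...,1]>-.06)&(P[...,1]<.01)&(P[...,2]>.044)&(P[...,2]<.0535)
            return k.sum(),np.round(np.percentile(P[k][:,1],[5,50,95])*1000,1)
        print(n,'before',m(np.load(n+'.npz')),'now',m(plan.manip.camera(n)))
E
python3 -c "
import crank,cv2
crank.jaw();crank.state()
import plan;a=plan.manip.camera('side')['image'][170:290,240:370,::-1];cv2.imwrite('pics/s2.png',cv2.resize(a,None,fx=5,fy=5,interpolation=2))"
```

```text
side before (np.int64(110), array([-39.6, -29.8, -21.8])) now (np.int64(93), array([-33.5, -23.8, -13.7]))
scene before (np.int64(66), array([-40.3, -31.8, -24.3])) now (np.int64(77), array([-32.7, -23.4, -10.5]))
th 4.651 turned 1.331 rad 55.1 z 82.6 Ftan 4.2 Frad -2.1 grip 0.02026861502410948 58.89418423175812
```

View pics/s2.png

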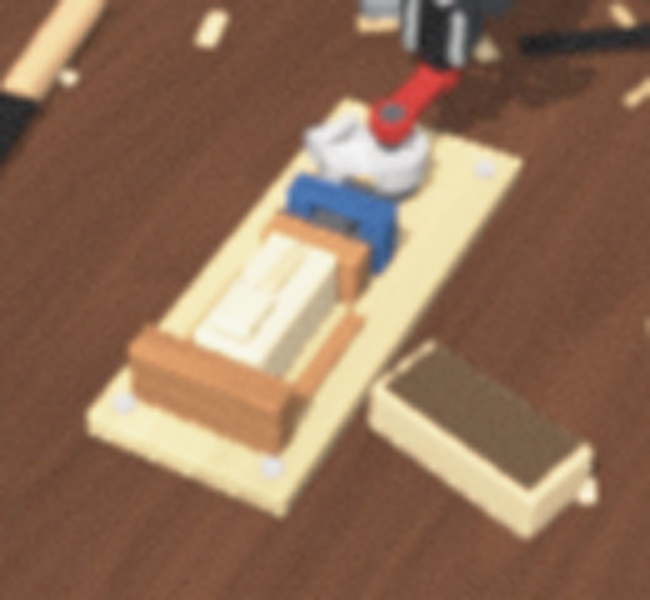

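The crop shows the jaw advanced by about 7 mm and nearly at the blank, so this is the first part of the rise. I'll keep cranking.

move_arm(
  moves=[
    [1,0,1.6,0,0,0,0],
    [1,0,1.6,0,0,0,0],
    [1,0.1,1.6,0,0,0,0],
    [1,0.1,1.6,0,0,0,0],
    [1,0.1,1.6,0,0,0,0],
  ],
)

```text
time: 19.2
tcp_pos: [0.566, -0.1721, 0.0825]
ee_rot: [[-0.022, 1.0, -0.004], [1.0, 0.022, 0.001], [0.001, -0.004, -1.0]]
ft_force: [-6.2, 1.2, -6.7]
gripper_width: 0.0209
gripper_force: 59.0
```

```bash
python3 -c "
import crank
crank.state();crank.jaw()"
```

```text
th 4.78 turned 1.46 rad 55.0 z 82.5 Ftan 6.1 Frad -1.6 grip 0.020898431494615646 59.02048587799072
side before (np.int64(110), array([-39.6, -29.8, -21.8])) now (np.int64(96), array([-29.8, -20.8, -10.5]))
scene before (np.int64(66), array([-40.3, -31.8, -24.3])) now (np.int64(81), array([-30.8, -20.1, -10.3]))
```

move_arm(
  moves=[
    [1,0.2,1.6,0,0,0,0],
    [1,0.2,1.6,0,0,0,0],
    [1,0.3,1.6,0,0,0,0],
    [1,0.3,1.6,0,0,0,0],
    [1,0.4,1.6,0,0,0,0],
  ],
)

```text
time: 19.8
tcp_pos: [0.5738, -0.171, 0.0825]
ee_rot: [[-0.022, 1.0, -0.004], [1.0, 0.022, -0.0], [0.0, -0.004, -1.0]]
ft_force: [-7.4, -0.6, -6.1]
gripper_width: 0.0207
gripper_force: 59.0
```

```bash
python3 -c "
import crank
crank.state();crank.jaw();crank.rows(.03,40,4.92)"
```

```text
th 4.923 turned 1.603 rad 55.1 z 82.5 Ftan 7.4 Frad -1.0 grip 0.02068889912603209 59.04745638370514
side before (np.int64(110), array([-39.6, -29.8, -21.8])) now (np.int64(99), array([-28.1, -18.4,  -7.4]))
scene before (np.int64(66), array([-40.3, -31.8, -24.3])) now (np.int64(80), array([-27.7, -17.9,  -5.9]))
5.07 [[1, 0.3, 1.6, 0, 0, 0, 0], [1, 0.4, 1.6, 0, 0, 0, 0], [1, 0.4, 1.6, 0, 0, 0, 0], [1, 0.5, 1.6, 0, 0, 0, 0], [1, 0.5, 1.6, 0, 0, 0, 0]]
5.22 [[1, 0.6, 1.5, 0, 0, 0, 0], [1, 0.6, 1.5, 0, 0, 0, 0], [1, 0.7, 1.5, 0, 0, 0, 0], [1, 0.7, 1.5, 0, 0, 0, 0], [1, 0.8, 1.5, 0, 0, 0, 0]]
5.37 [[1, 0.8, 1.4, 0, 0, 0, 0], [1, 0.8, 1.4, 0, 0, 0, 0], [1, 0.9, 1.4, 0, 0, 0, 0], [1, 0.9, 1.4, 0, 0, 0, 0], [1, 1.0, 1.3, 0, 0, 0, 0]]
5.52 [[1, 1.0, 1.3, 0, 0, 0, 0], [1, 1.0, 1.3, 0, 0, 0, 0], [1, 1.1, 1.2, 0, 0, 0, 0], [1, 1.1, 1.2, 0, 0, 0, 0], [1, 1.2, 1.2, 0, 0, 0, 0]]
5.67 [[1, 1.2, 1.1, 0, 0, 0, 0], [1, 1.2, 1.1, 0, 0, 0, 0], [1, 1.3, 1.1, 0, 0, 0, 0], [1, 1.3, 1.0, 0, 0, 0, 0], [1, 1.3, 1.0, 0, 0, 0, 0]]
5.82 [[1, 1.3, 1.0, 0, 0, 0, 0], [1, 1.4, 0.9, 0, 0, 0, 0], [1, 1.4, 0.9, 0, 0, 0, 0], [1, 1.4, 0.8, 0, 0, 0, 0], [1, 1.5, 0.8, 0, 0, 0, 0]]
5.97 [[1, 1.5, 0.7, 0, 0, 0, 0], [1, 1.5, 0.7, 0, 0, 0, 0], [1, 1.5, 0.7, 0, 0, 0, 0], [1, 1.5, 0.6, 0, 0, 0, 0], [1, 1.6, 0.6, 0, 0, 0, 0]]
6.12 [[1, 1.6, 0.5, 0, 0, 0, 0], [1, 1.6, 0.5, 0, 0, 0, 0], [1, 1.6, 0.4, 0, 0, 0, 0], [1, 1.6, 0.4, 0, 0, 0, 0], [1, 1.6, 0.3, 0, 0, 0, 0]]
```

move_arm(
  moves=[
    [1,0.3,1.6,0,0,0,0],
    [1,0.4,1.6,0,0,0,0],
    [1,0.4,1.6,0,0,0,0],
    [1,0.5,1.6,0,0,0,0],
    [1,0.5,1.6,0,0,0,0],
  ],
)

```text
time: 20.4
tcp_pos: [0.5796, -0.1695, 0.0825]
ee_rot: [[-0.022, 1.0, -0.008], [1.0, 0.022, -0.001], [-0.001, -0.008, -1.0]]
ft_force: [-10.7, -1.7, -4.2]
gripper_width: 0.0209
gripper_force: 59.3
```

```bash
python3 -c "
import crank
crank.state();crank.jaw()"
```

```text
th 5.032 turned 1.712 rad 55.1 z 82.5 Ftan 10.7 Frad -1.8 grip 0.02085617037938031 59.28447782993317
side before (np.int64(110), array([-39.6, -29.8, -21.8])) now (np.int64(98), array([-28.2, -18.2,  -6.7]))
scene before (np.int64(66), array([-40.3, -31.8, -24.3])) now (np.int64(79), array([-28. , -18.3,  -9. ]))
```

move_arm(
  moves=[
    [1,0.6,1.5,0,0,0,0],
    [1,0.6,1.5,0,0,0,0],
    [1,0.7,1.5,0,0,0,0],
    [1,0.7,1.5,0,0,0,0],
    [1,0.8,1.5,0,0,0,0],
  ],
)

```text
time: 21.0
tcp_pos: [0.5868, -0.1665, 0.0825]
ee_rot: [[-0.023, 1.0, -0.008], [1.0, 0.023, -0.002], [-0.002, -0.009, -1.0]]
ft_force: [-13.9, -6.0, -1.9]
gripper_width: 0.0203
gripper_force: 59.2
```

```bash
python3 -c "
import crank
crank.state();crank.jaw()"
```

```text
th 5.173 turned 1.853 rad 55.1 z 82.5 Ftan 15.1 Frad -0.8 grip 0.020307102397314668 59.24903690814972
side before (np.int64(110), array([-39.6, -29.8, -21.8])) now (np.int64(101), array([-28.5, -18.1,  -6.8]))
scene before (np.int64(66), array([-40.3, -31.8, -24.3])) now (np.int64(83), array([-27.4, -19.1, -10.1]))
```

```bash
python3 -c "
import crank
from h import *
c,P,o=wrist('w6');crank.state()
import cv2
cv2.imwrite('pics/w6c.png',cv2.resize(c['image'][40:340,130:430,::-1],(600,600),interpolation=2))"
```

```text
th 5.178 turned 1.858 rad 55.1 z 82.5 Ftan 11.5 Frad -2.1 grip 0.020744167195813595 59.214414954185486
```

View pics/w6c.png

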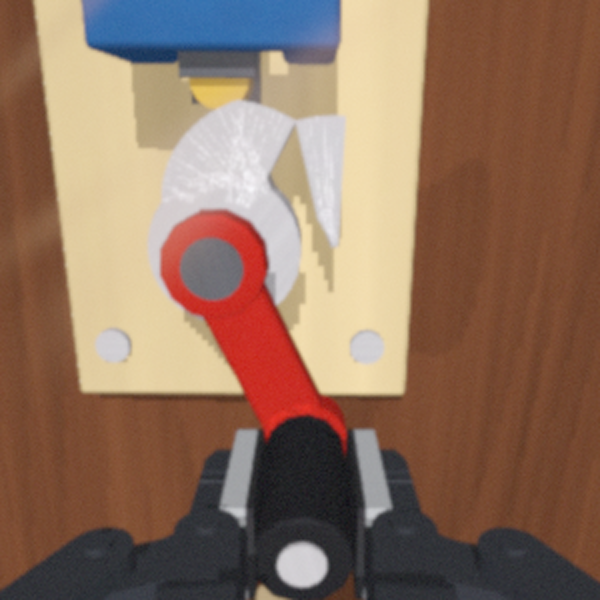

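The cam is clearly visible. The roller at (218,95) is still on the rise, just short of the constant-radius arc from (245,100) to (295,120), which is the dwell. The steep tooth comes after that. About 0.38 rad more should bring it to mid-dwell, which agrees with the estimate from the jaw travel.

move_arm(
  moves=[
    [1,0.8,1.4,0,0,0,0],
    [1,0.8,1.4,0,0,0,0],
    [1,0.9,1.4,0,0,0,0],
    [1,0.9,1.4,0,0,0,0],
    [1,1.0,1.3,0,0,0,0],
  ],
)

```text
time: 21.65
tcp_pos: [0.595, -0.1616, 0.0825]
ee_rot: [[-0.022, 1.0, -0.006], [1.0, 0.022, -0.001], [-0.001, -0.006, -1.0]]
ft_force: [-8.8, -2.2, -5.7]
gripper_width: 0.0208
gripper_force: 59.2
```

```bash
python3 -c "
import crank
crank.state();crank.jaw()"
```

```text
th 5.348 turned 2.028 rad 55.2 z 82.5 Ftan 8.4 Frad -3.5 grip 0.02082823908020863 59.18905735015869
side before (np.int64(110), array([-39.6, -29.8, -21.8])) now (np.int64(98), array([-27.9, -18.6,  -7.9]))
scene before (np.int64(66), array([-40.3, -31.8, -24.3])) now (np.int64(80), array([-27.7, -17.7,  -8.9]))
```

move_arm(
  moves=[
    [1,1.0,1.3,0,0,0,0],
    [1,1.0,1.3,0,0,0,0],
    [1,1.1,1.2,0,0,0,0],
    [1,0,0,0,0,0,0],
    [1,0,0,0,0,0,0],
  ],
)

```text
time: 22.25
tcp_pos: [0.5997, -0.1577, 0.0825]
ee_rot: [[-0.022, 1.0, -0.004], [1.0, 0.022, -0.0], [-0.0, -0.004, -1.0]]
ft_force: [-7.3, -0.8, -6.4]
gripper_width: 0.0206
gripper_force: 59.2
```

```bash
python3 -c "
import crank
crank.state()"
```

```text
th 5.458 turned 2.138 rad 55.2 z 82.5 Ftan 5.9 Frad -4.4 grip 0.02061061692499278 59.22743618488312
```

move_arm(
  moves=[
    [1,1.1,1.2,0,0,0,0],
    [1,1.2,1.2,0,0,0,0],
    [1,1.2,1.1,0,0,0,0],
    [1,0,0,0,0,0,0],
    [1,0,0,0,0,0,0],
  ],
)

```text
time: 22.75
tcp_pos: [0.6037, -0.1537, 0.0825]
ee_rot: [[-0.022, 1.0, -0.003], [1.0, 0.022, 0.0], [0.0, -0.003, -1.0]]
ft_force: [-5.5, 1.5, -5.5]
gripper_width: 0.0211
gripper_force: 59.2
```

```bash
python3 -c "
import crank
from h import *
c,P,o=wrist('w7');crank.state()
cv2.imwrite('pics/w7c.png',cv2.resize(c['image'][40:340,110:410,::-1],(600,600),interpolation=2))"
```

```text
th 5.561 turned 2.241 rad 55.1 z 82.5 Ftan 2.9 Frad -3.9 grip 0.020595474425237688 59.21785891056061
```

View pics/w7c.png

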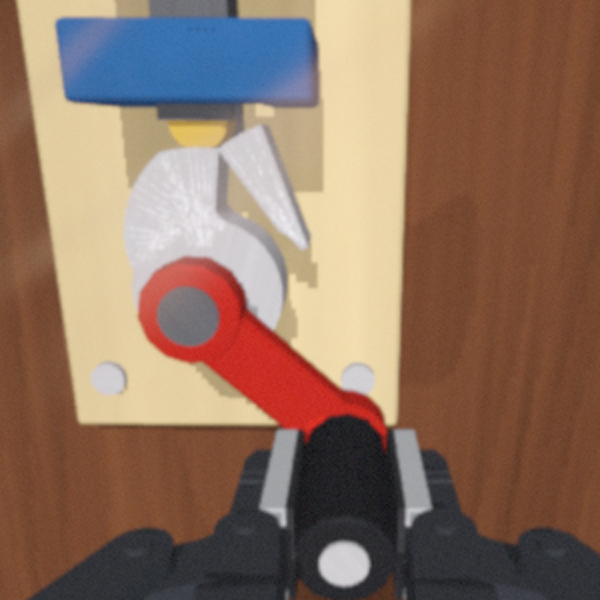

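The roller at (200,130) now sits over the middle of the constant-radius arc, short of the tooth, and the tangential force has dropped. I'll let go and withdraw upward.

move_arm(
  moves=[
    [-0.4,0,0,0,0,0,0],
    [-0.4,0,0,0,0,0,0],
    [-0.4,0,0,0,0,0,0],
    [-0.4,0,0,0,0,0,0],
    [-0.4,0,0,0,0,0,0],
  ],
)

```text
time: 23.3
tcp_pos: [0.606, -0.154, 0.0839]
ee_rot: [[-0.022, 1.0, 0.002], [1.0, 0.022, -0.001], [-0.001, 0.002, -1.0]]
ft_force: [-0.1, 0.1, 0.1]
gripper_width: 0.0601
gripper_force: 0.0
```

move_arm(
  moves=[
    [-0.4,0,0,-5,0,0,0],
    [-0.4,0,0,-15,0,0,0],
    [-0.4,0,0,-25,0,0,0],
    [-0.4,0,0,-30,0,0,0],
    [-0.4,0,0,-30,0,0,0],
  ],
)

```text
time: 23.8
tcp_pos: [0.6049, -0.1537, 0.1893]
ee_rot: [[-0.022, 1.0, -0.0], [1.0, 0.022, 0.0], [0.0, -0.0, -1.0]]
ft_force: [0.9, -0.7, 0.8]
gripper_width: 0.0595
gripper_force: 0.0
```

move_arm(
  moves=[
    [-0.4,-15,0,-20,0,0,0],
    [-0.4,-20,0,-10,0,0,0],
    [-0.4,-20,0,-10,0,0,0],
    [-0.4,0,0,0,0,0,0],
    [-0.4,0,0,0,0,0,0],
  ],
)

```text
time: 24.3
tcp_pos: [0.6057, -0.2097, 0.2272]
ee_rot: [[-0.02, 1.0, -0.002], [1.0, 0.02, 0.001], [0.001, -0.002, -1.0]]
ft_force: [-0.5, 0.7, 0.1]
gripper_width: 0.0597
gripper_force: 0.0
```

```bash
python3 - <<'E'
import crank,numpy as np
from h import *
c,P,o=wrist('w8');h=P[...,2];print(o['tcp_pos'],o['ft_force'])
n=np.hypot(P[...,0]-.604,P[...,1]+.154)<.04
q=P[n&(h>.11)&(h<.13)];R=rect(q[:,:2]);print(R,len(q));d=np.array(R[0])-crank.A;print('turned',np.arctan2(d[1],d[0])%(2*np.pi)-3.32)
crank.jaw()
q=P[(h>.053)&(h<.06)&(abs(P[...,0]-.56)<.04)&(P[...,1]>-.02)&(P[...,1]<.077)];print('blank top',rect(q[:,:2]) if len(q) else None)
E
```

```text
[ 0.60571788 -0.20966416  0.22717621] [-0.5201131   0.73946902  0.12442634]
(array([ 604.4, -154.9]), array([20.6, 21.4]), 1.5) 595
turned 2.2328692137382133
side before (np.int64(110), array([-39.6, -29.8, -21.8])) now (np.int64(98), array([-28.7, -18.3,  -6.6]))
scene before (np.int64(66), array([-40.3, -31.8, -24.3])) now (np.int64(82), array([-27.3, -19.2,  -6.1]))
blank top None
```

The crank stayed at 2.23 rad, the jaw stayed clamped and the arm is clear, so I'm handing in.

```bash
python3 -c "
from workcell import manip
print(manip.close_job())"
```

```text
the job is handed in; nothing more can be done
None
```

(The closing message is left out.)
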